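# Set up the water filling point

## Task

Get the water filling point ready for when the mains comes back on: push the swivel spout round with a fingertip until its outlet stands over the middle of the mouth of the tall steel jug with the handle (not the low beaker). Only then push the valve lever round until it is fully open, in line with the pipe. Pick nothing up, and leave the jug, the beaker and everything else standing where they are.

Things in the scene. Friction and masses are not known exactly. Their poses are not given: they have to be found in the camera images.
- station: Fixed steel base plate, 10 mm thick, x -250 to +50, y -235 to +235 mm. Origin on the counter under the spout column's axis; x points away from the robot at yaw 0. Column and hub (44 mm thick, 224 mm high) at x=y=0; a 20 mm pipe runs from it along +y, 65 mm up, with the valve at y=190 mm. The vessels stand on the plate under the outlet's circle, one towards -x, one towards -y of the column.
- spout_pivot (a point): Point on the spout's vertical swivel axis at the height of the spout tube's centre line, 205 mm above the counter.
- outlet (a point): Centre of the lower end of the spout's down-turned outlet (22 mm thick, 33 mm below the tube's centre line, 172 mm above the counter), 170 mm from the swivel axis. The spout is a straight level steel tube, 18 mm thick, from the pivot to above the outlet.
- spout (a joint): Angle of the spout, rad: 0 when it points along the station's -x, growing anticlockwise seen from above (1.57 = along the station's -y). Turns from -0.6 to 2.1. It stays where it is left; turning takes about 0.3 N m (about 2 to 3 N at a fingertip 130 mm out).
- valve_pivot (a point): Point on the vertical axis of the valve lever at the lever's mid height, 120 mm above the counter.
- lever_tip (a point): Free end of the valve lever, at its mid height, 112 mm from its axis. The lever is a flat level steel bar 18 mm wide and 8 mm thick.
- valve (a joint): Angle of the valve lever, rad: 0 = shut, lever across the pipe along the station's -x; grows clockwise seen from above; 1.57 = fully open, at its stop, lever in line with the pipe along the station's +y, away from the column. It stays where it is left; turning takes about 0.25 N m (about 3 N near the tip).
- jug: Tall open steel jug, 90 mm across, 150 mm high, with a side handle towards its own +y; stands loose on the base plate. Origin at the centre of its underside.
- jug_mouth (a point): Centre of the jug's open mouth, at rim height, about 160 mm above the counter (rim 90 mm across, wall 3 mm).
- beaker: Low open steel beaker without handle, 72 mm across, 95 mm high, loose on the base plate. To be left alone. Origin at the centre of its underside.
- syrup: Closed bottle, 68 mm across, 200 mm high, standing on the counter left of the station. To be left alone. Origin at the centre of its underside.
- carton: Cardboard box, 160 x 200 mm, 170 mm high, on the counter right of the station. To be left alone. Origin at the centre of its underside.
- jar: Closed jar, 70 mm across, 90 mm high, on the counter beyond the station. To be left alone. Origin at the centre of its underside.
Things that resemble listed ones, but are neither listed nor needed, are in the scene too. What is shaped like the jug but green is not meant.

How it is judged:
By the outcome, as a careful person would: the job done as asked, in the order asked, and still so for the second after the job is handed in, with the robot touching nothing.
It also fails if it takes over 58 s, if anything falls off the work surface, if the arm or the gripper's body presses on something with over 40 N, if the wrist force passes 120 N, or if a joint passes its speed limit or range.

## Robot

A 7-joint arm with a two-finger parallel gripper is mounted at the origin on the work surface. World frame = base frame: x ahead of the robot, y to its left, z up, the work surface at z = 0. Lengths are in m, angles in rad, forces in N, time in s.
With the tool pointing down it reaches from about 0.4 to 0.85 m from the base axis. Payload 10.4 kg.
Tool frame: the origin (TCP) lies between the finger pads; the fingertips stand manip.finger_overhang ahead of it and the grasp point (between the pads) lies 11 mm behind it (manip.finger_overhang is the distance from the TCP to the fingertips, in m); x points along the fingers, z is the direction in which the jaws open and shut, and the axes are right-handed (so a half turn about x gives the same grasp; the last joint's range is limited). The gripper opens to 85 mm and grips with 20 to 120 N. Pads are 22 mm wide; open, the fingers measure 114 mm over their backs; the gripper's body (76 mm by 85 mm) begins 54 mm behind the grasp point. The pads swing forward as they close: fully open they stand 13 mm farther back than shut.
Start: joints at [-0.023, 0.332, -0.065, 1.46, 0.022, 1.35, -0.088], TCP at [0.625, 0, 0.21] pointing down, gripper open.
Joint ranges: [-2.6, 2.6], [-0.5, 2.12], [-1.47, 1.34], [0.16, 2.42], [-1.27, 4.41], [0.06, 2.06], [-2.6, 2.6]. Speed limits (rad/s): [2.22, 2.22, 2.79, 2.79, 3.14, 3.14, 3.14].

## Interface

Orientations are given as a unit quaternion [x, y, z, w].
In Python, from workcell import get_obs, camera, workorder, manip gives the robot as it stands. The module is installed in compiled form; this text tells all that it offers.
- The arm moves only by the tool play_rows, never from a script. Its argument "increments" is text: rows parted by semicolons, each of 4 numbers parted by spaces: the shift along the tool's x, y, z in m, then the turn about the tool's x in rad. A call has 1 to 20 rows; each row shifts and turns the pose as measured when the row begins, along the tool's axes as they then stand; what a row does not reach is not made up. A row lasts 1/10 s, in which the tool goes at most 50 mm and 8.59 degrees, less where a joint would pass 70% of its speed; a pose out of reach is approached as far as the arm can. A call is refused whole if a number of a shift passes 0.05 or a number of a turn 0.15, either way. A call with a gripper value outside its range is refused whole. "hand" is the gripper command: -1 is fully open, 1 is shut, values between are in proportion, set as the call begins (left out, the last holds). The fingers move at their own pace and stop on an object; "squeeze" is the grip in N (left out, the last holds). Time passes only in rows, so rows that do not move let the fingers close. It gives the time, the measured TCP pose, the force and the opening at its end, in the units of the state.
- get_obs(): the state, without advancing time (a new reading comes with each control period).
- camera(name): name is "scene" or "side" or "wrist"; returns a dict with "img" (400x640x3 uint8, blue, green, red), "fov_y" (degrees; the focal length in pixels is half the picture's height over the tangent of half this angle, whatever the lens; pixels are square), "cx", "cy" (the principal point, pixels), "R" (3x3) and "t" (3): a world point X has camera coordinates R X + t; the wrist camera has in their place "tool_from_camera" (4x4, takes a point from camera to tool coordinates, whose origin is the TCP and whose axes are the tool frame's). Camera axes: x right, y down, z forward; pixel columns grow to the right and rows downward; lengths in m; the calibration is good to about 2 mm. A picture is of the moment at which its call begins: read the wrist's pose just before it. There is no depth.
- workorder.hand_in(): hands the job in, once; it reports no verdict.
The state is a dict: "clock": time; "joint_pos": joint angles; "joint_velocities": joint speeds; "tau": joint torques, N m; "position": TCP position; "ee_rot": TCP orientation; "ft_force": force on the tool from outside, world axes, zero at the start; "torque": the same for the moment, N m; "grip_width": opening from 0.0 (shut) to 1.0 (fully open).
Only numpy, scipy, OpenCV 4.12 (cv2) and the standard library are available. Lean on these libraries where they do the work, as an engineer would, in place of code of your own. Each camera call takes 0.05 s, during which the arm holds its last target.

## Working session

There is one attempt and no reset: what is moved stays moved. The work goes in short steps, Python scripts to look and compute and a tool call to move; the robot and the scene stay as the last step left them, time stands still between calls to the robot, and variables do not carry over. Pictures are saved under pics/ and viewed, and the job is handed in when it is done.

Besides the shell and the picture viewer there is one more tool, called after "Call:" as name(argument=value, ...), one argument or row to a line, values as JSON. play_rows: Moves the arm, as the interface text tells. Its arguments: {"type":"object","properties":{"increments":{"type":"string"},"hand":{"type":"number"},"squeeze":{"type":"number"}},"required":["increments"]}

```bash
mkdir -p pics; ls
python3 - <<'E'
from workcell import get_obs,camera,manip
import cv2,numpy as np
print(get_obs()); print(manip.finger_overhang)
for n in("scene","side","wrist"):
    c=camera(n); cv2.imwrite(f"pics/{n}0.png",c["img"]); print(n,{k:v for k,v in c.items() if k!="img"})
E
```

```text
pics
{'clock': 0.0, 'joint_pos': array([-0.02258668,  0.3328527 , -0.06471734,  1.46095572,  0.02160565,
        1.34992649, -0.08848028]), 'joint_velocities': array([-3.08898301e-04,  1.49700142e-03,  8.95464488e-05, -1.37580043e-03,
       -2.03127013e-03, -1.65553478e-04,  7.61370556e-05]), 'tau': array([ 4.98105128e-04, -6.25449800e+01,  4.97091911e-02, -3.91610491e+01,
        1.63588714e-02,  9.83294769e-03, -6.01235030e-06]), 'position': array([ 6.24577464e-01, -8.00504716e-06,  2.08821109e-01]), 'ee_rot': array([-4.05012649e-05,  7.07617374e-01, -8.44796502e-06,  7.06595819e-01]), 'ft_force': array([-0.42848086,  0.34621972,  0.4238491 ]), 'torque': array([0.0096891 , 0.01424152, 0.06282166]), 'grip_width': 0.995728187216021}
0.008
scene {'fov_y': 45.78189817097707, 'cx': 312.5202127826101, 'cy': 193.8047296645869, 'R': array([[ 0.08698739,  0.99619388, -0.00556315],
       [ 0.86561989, -0.07834739, -0.49453402],
       [-0.49308762,  0.03820265, -0.86914047]]), 't': array([-0.06961266, -0.39315919,  2.05368273])}
side {'fov_y': 56.91871131085722, 'cx': 318.13954011257647, 'cy': 199.45358993596312, 'R': array([[ 0.79035342, -0.61247297, -0.01477635],
       [-0.32025528, -0.39246552, -0.86221075],
       [ 0.52228156,  0.68618341, -0.50633417]]), 't': array([-0.39238878,  0.28585308,  1.10747681])}
wrist {'fov_y': 60.34080295009803, 'cx': 323.21237797539027, 'cy': 199.45298418202668, 'tool_from_camera': array([[ 8.67611861e-04, -2.66832758e-01,  9.63742459e-01,
        -1.63863747e-01],
       [ 8.92645568e-04, -9.63742231e-01, -2.66833499e-01,
         6.72769249e-02],
       [ 9.99999225e-01,  1.09178834e-03, -5.97967111e-04,
        -4.98271367e-04],
       [ 0.00000000e+00,  0.00000000e+00,  0.00000000e+00,
         1.00000000e+00]])}
```

View pics/scene0.png

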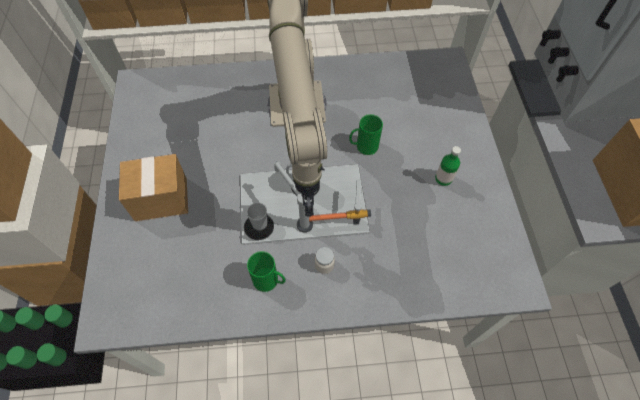

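View pics/side0.png

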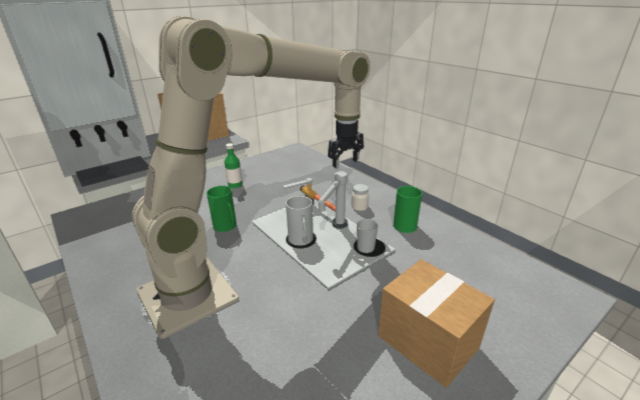

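View pics/wrist0.png

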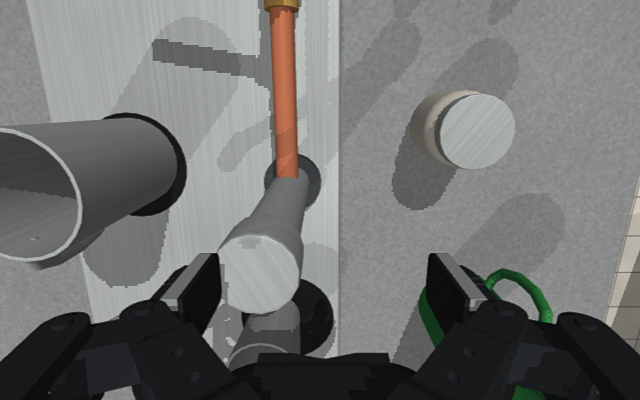

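Run:
```python
import cv2
a=cv2.imread("pics/scene0.png")[140:300,220:400]; cv2.imwrite("pics/sc1.png",cv2.resize(a,None,fx=4,fy=3.7,interpolation=2))
a=cv2.imread("pics/side0.png")[110:290,240:440]; cv2.imwrite("pics/si1.png",cv2.resize(a,None,fx=4,fy=3.3*1.2/1.2,interpolation=2))
```

```text
(no output)
```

View pics/sc1.png

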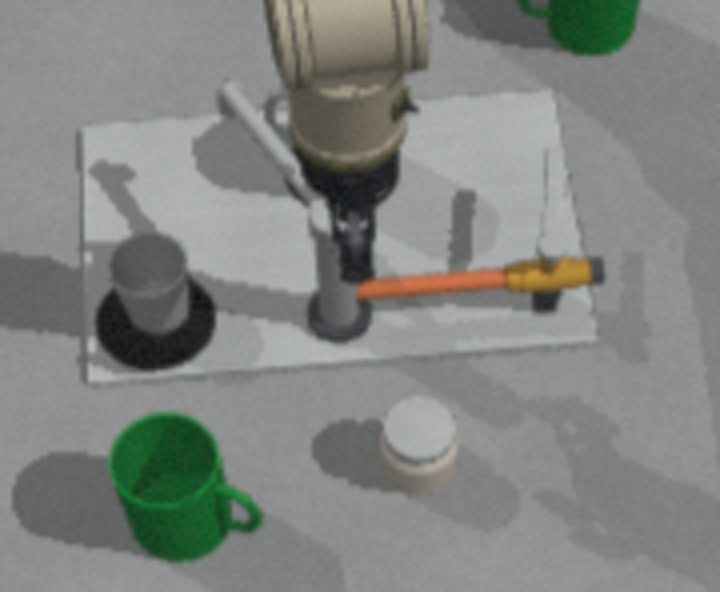

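View pics/si1.png

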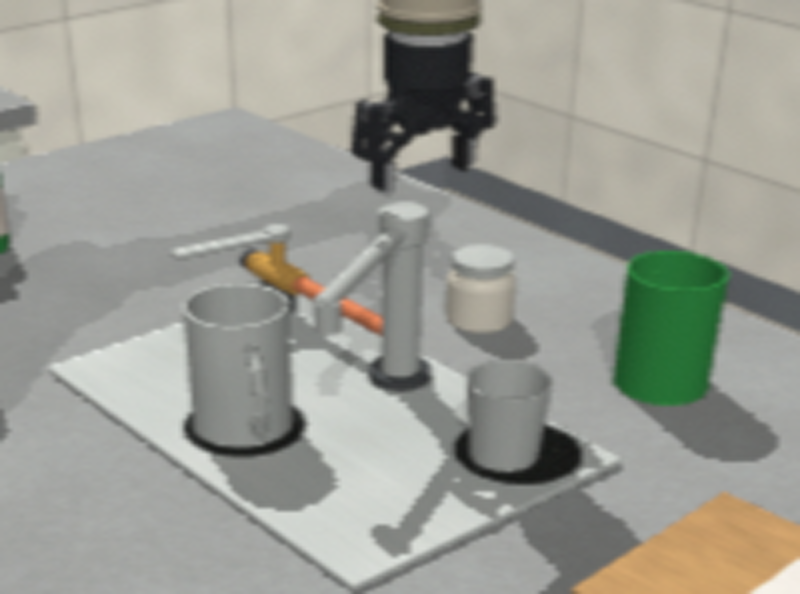

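Call:
play_rows(
  increments="-0.04 0.01 -0.01 0;-0.04 0.01 -0.02 0;-0.04 0.01 -0.02 0;-0.04 0.01 -0.02 0;-0.04 0.01 -0.02 0;0 0 0 0;0 0 0 0",
  hand=1,
)

```text
clock: 0.85
position: [0.5304, 0.0515, 0.4137]
ee_rot: [-0.0, 0.71, -0.0, 0.704]
ft_force: [0.2, 0.1, -0.9]
grip_width: -0.003
```

Run:
```python
from workcell import get_obs,camera
import cv2,pickle
o=get_obs(); print(o["clock"],o["position"],o["ee_rot"],o["joint_pos"])
d={"obs":o}
for n in("scene","side","wrist"):
    d[n]=camera(n); cv2.imwrite(f"pics/{n}2.png",d[n]["img"])
pickle.dump(d,open("d2.pkl","wb"))
a=d["side"]["img"][150:275,240:400]; cv2.imwrite("pics/si2.png",cv2.resize(a,None,fx=4.5,fy=4.5,interpolation=2))
a=d["scene"]["img"][150:260,220:390]; cv2.imwrite("pics/sc2.png",cv2.resize(a,None,fx=4.5,fy=4.5,interpolation=2))
```

```text
0.85 [0.53042587 0.05154039 0.4136929 ] [-4.14515706e-05  7.09818612e-01 -2.63746577e-04  7.04384460e-01] [-0.09302569  0.11489047 -0.10062729  1.30295773  0.01060195  1.73193711
 -0.19169111]
```

View pics/wrist2.png

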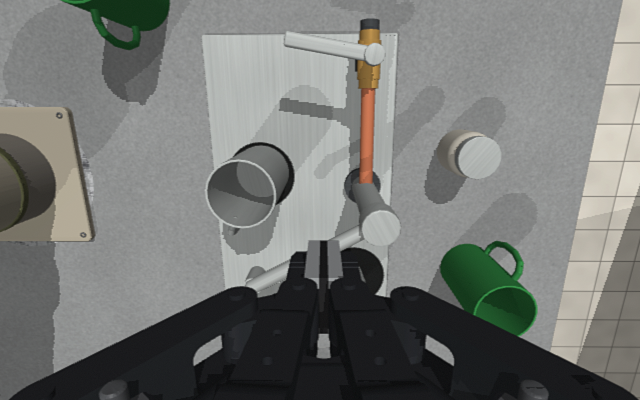

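View pics/si2.png

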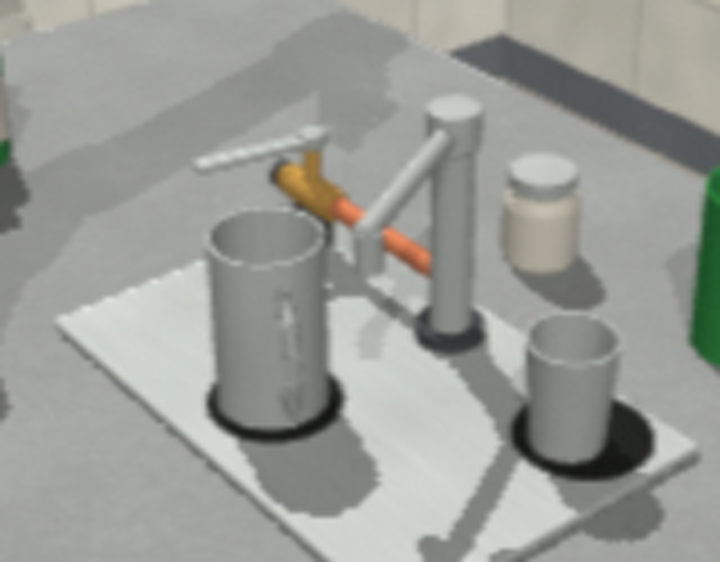

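View pics/sc2.png

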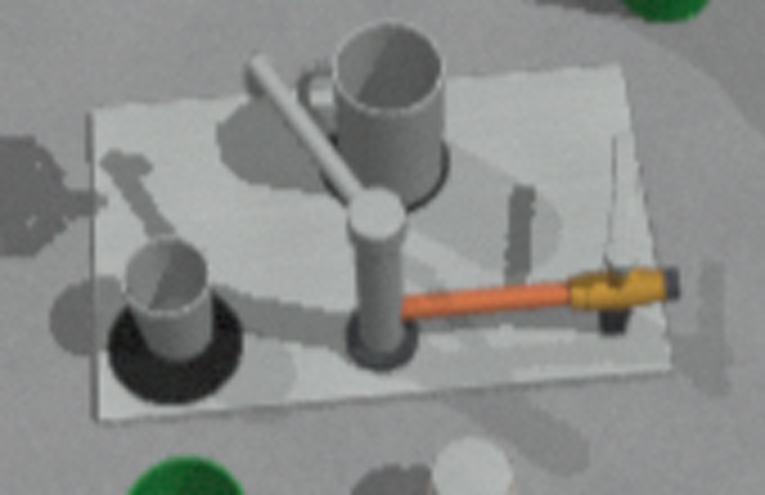

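```bash
cat > h.py <<'E'
import numpy as np,cv2,pickle
from scipy.spatial.transform import Rotation as Ro
from scipy.optimize import least_squares
def cams(d):
    out={}
    for n in("scene","side","wrist"):
        if n not in d: continue
        c=d[n]
        if n=="wrist":
            T=np.eye(4);T[:3,:3]=Ro.from_quat(d["obs"]["ee_rot"]).as_matrix();T[:3,3]=d["obs"]["position"]
            M=np.linalg.inv(T@np.array(c["tool_from_camera"]));R,t=M[:3,:3],M[:3,3]
        else:R,t=c["R"],c["t"]
        out[n]=(R,t,200/np.tan(np.radians(c["fov_y"])/2),c["cx"],c["cy"])
    return out
def proj(c,X):
    R,t,f,cx,cy=c;p=np.atleast_2d(X)@R.T+t
    return p[:,:2]/p[:,2:]*f+[cx,cy]
def st(p,X):
    X=np.atleast_2d(np.array(X,float));c,s=np.cos(p[2]),np.sin(p[2])
    return np.c_[p[0]+c*X[:,0]-s*X[:,1],p[1]+s*X[:,0]+c*X[:,1],X[:,2]]
def circ(c,r,n=72):
    a=np.linspace(0,2*np.pi,n);return np.c_[c[0]+r*np.cos(a),c[1]+r*np.sin(a),np.full(n,c[2])]
def bbc(c,ctr,r):
    q=proj(c,circ(ctr,r));return (q.min(0)+q.max(0))/2
def spout(p,th,r=.17,z=.205): return st(p,[[-r*np.cos(th),-r*np.sin(th),z]])[0]
def lever(p,v,r=.112,z=.12): return st(p,[[-r*np.cos(v),.19+r*np.sin(v),z]])[0]
E
cat > fit.py <<'E'
from h import *
d=pickle.load(open("d2.pkl","rb"));C=cams(d)
S=lambda u,v:(220+u/4.5,150+v/4.5); D=lambda u,v:(240+u/4.5,150+v/4.5)
pts=[("wrist",(203,34),[-.25,.235,.01]),("wrist",(397,33.5),[.05,.235,.01]),
("scene",S(92,110),[-.25,-.235,.01]),("scene",S(618,67),[-.25,.235,.01]),("scene",S(668,368),[.05,.235,.01]),("scene",S(98,416),[.05,-.235,.01]),
("side",D(58,322),[-.25,.235,.01]),("side",D(697,452),[.05,-.235,.01])]
top=[("wrist",(380,227)),("scene",S(378,213)),("side",D(454,116))]
rim=[("wrist",(241,193)),("scene",S(388,68)),("side",D(267,237))]
tip=[("wrist",(286,38)),("side",D(198,165))]
vp=[("wrist",(374,54)),("side",D(314,133))]
def res(q,full=False):
    p=q[:3];r=[]
    for n,uv,X in pts:r.append((n+"pl",proj(C[n],st(p,X))[0]-uv))
    for n,uv in top:r.append((n+"top",bbc(C[n],st(p,[0,0,.224])[0],.022)-uv))
    for n,uv in rim:r.append((n+"rim",bbc(C[n],[q[5],q[6],.16],.045)-uv))
    for n,uv in tip:r.append((n+"tip",proj(C[n],lever(p,q[4]))[0]-uv))
    for n,uv in vp:r.append((n+"vp",proj(C[n],st(p,[0,.19,.126]))[0]-uv))
    # spout: far end in scene, side
    e=spout(p,q[3],.17,.205)
    r.append(("sc_sp",proj(C["scene"],spout(p,q[3],.172,.213))[0]-S(257,63)))
    r.append(("si_sp",proj(C["side"],spout(p,q[3],.17,.205))[0]-D(369,232)))
    if full:
        for n,v in r:print(n,v.round(1))
    return np.concatenate([v for _,v in r])
s=least_squares(res,[.65,0,0,.8,0,.5,0],loss="soft_l1",f_scale=1.5)
res(s.x,True);print(s.x.round(4));q=s.x;p=q[:3]
j=q[5:7]-p[:2];c,sn=np.cos(p[2]),np.sin(p[2]);l=np.array([c*j[0]+sn*j[1],-sn*j[0]+c*j[1]])
print("jug local",l,np.hypot(*l),"goal th",np.arctan2(-l[1],-l[0]))
print("pivot",p,"outlet",spout(p,q[3],.17,.172),"valve",st(p,[0,.19,.12]),"tip",lever(p,q[4]))
for n in C:
    im=d[n]["img"].copy()
    P=lambda X,col:cv2.polylines(im,[np.round(proj(C[n],X)*8).astype(int)],False,col,1,cv2.LINE_AA,3)
    P(circ([q[5],q[6],.16],.045),(0,0,255));P(circ([q[5],q[6],.01],.045),(0,0,255));P(circ(st(p,[0,0,.224])[0],.022),(0,255,0))
    P(st(p,[[-.25,-.235,.01],[.05,-.235,.01],[.05,.235,.01],[-.25,.235,.01],[-.25,-.235,.01]]),(255,0,0))
    P(np.array([spout(p,q[3],0),spout(p,q[3]),spout(p,q[3],.17,.172)]),(0,255,255));P(np.array([lever(p,q[4],0),lever(p,q[4])]),(255,0,255))
    if n!="wrist": x0=220 if n=="scene" else 240; im=cv2.resize(im[150:275,x0:x0+170],None,fx=4.5,fy=4.5)
    cv2.imwrite(f"pics/ov_{n}.png",im)
E
python3 fit.py
```

```text
wristpl [-2.4 -0.4]
wristpl [ 2.1 -0.8]
scenepl [-0.8 -1.6]
scenepl [ 0.6 -1.4]
scenepl [ 0.7 -0.1]
scenepl [-1.   0.2]
sidepl [-1.5 -1.2]
sidepl [ 0.8 -1.9]
wristtop [1.1 1.9]
scenetop [-1.2 -0.8]
sidetop [-0.1 -2.4]
wristrim [0.2 0.1]
scenerim [-0.3 -0.5]
siderim [-0.4 -0.6]
wristtip [-1.1 -0.1]
sidetip [-0.6  0.2]
wristvp [1.3 0.2]
sidevp [-0.6 -0.5]
sc_sp [-1.2 -1.7]
si_sp [-0.1 -0.7]
[ 0.5913 -0.0126  0.0031  0.4977  0.1768  0.4246  0.0099]
jug local [-0.166634    0.02299573] 0.1682132386525279 goal th -0.1371352654438863
pivot [ 0.59134912 -0.0126344   0.00305926] outlet [ 0.44221815 -0.09424294  0.172     ] valve [[0.59076786 0.17736471 0.12      ]] tip [0.48045419 0.1967269  0.12      ]
```

View pics/ov_wrist.png

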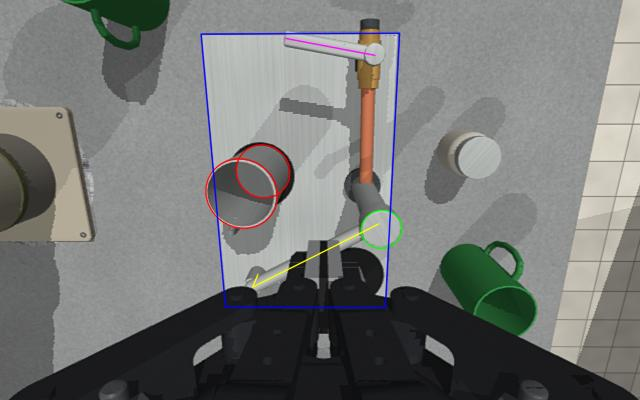

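View pics/ov_scene.png

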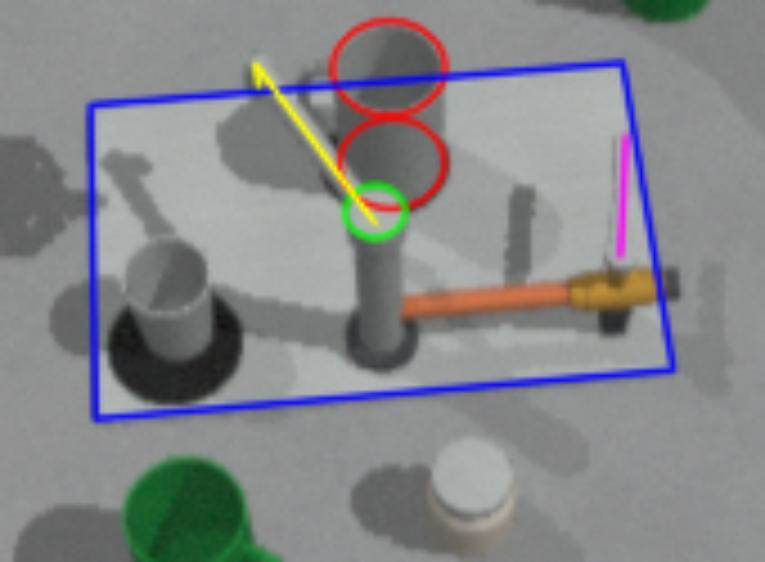

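View pics/ov_side.png

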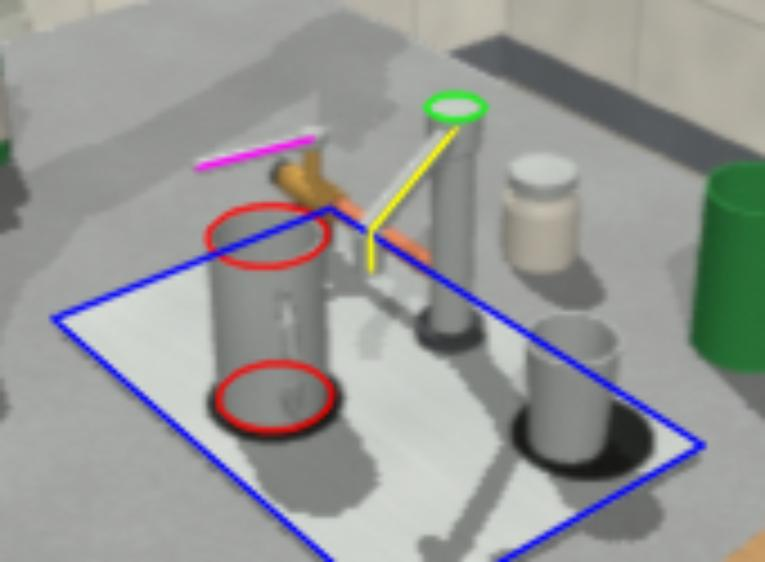

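```bash
python3 - <<'E'
s=open("fit.py").read()
s=s.replace("def res(q,full=False):\n","""def res(q,full=False):
    global PP
    K=dict(zip(("scene","side","wrist"),q[7:10]))
    def proj(c,X):
        n=[k for k in C if C[k] is c][0]
        R,t,f,cx,cy=c;a=np.atleast_2d(X)@R.T+t;a=a[:,:2]/a[:,2:];a=a*(1+K[n]*(a**2).sum(1,keepdims=True))
        return a*f+[cx,cy]
    import h;h.proj=proj;PP=proj
""")
s=s.replace(".4,0],",".4,0]").replace("[.65,0,0,.8,0,.5,0]","[.6,0,0,.5,.1,.43,0,0,0,0]").replace("proj(C[n],X)*8","PP(C[n],X)*8")
open("fit2.py","w").write(s)
E
python3 fit2.py
```

```text
wristpl [-0.5  0.9]
wristpl [1.3 0.2]
scenepl [ 0.4 -1.5]
scenepl [ 0.8 -1.2]
scenepl [ 0.6 -0.4]
scenepl [ 0.4 -0.6]
sidepl [-1.6 -1.4]
sidepl [ 0.3 -2.2]
wristtop [0.9 0.5]
scenetop [-0.7 -0.8]
sidetop [-0.4 -2.6]
wristrim [0.2 0.1]
scenerim [-0.3 -0.5]
siderim [-0.5 -0.6]
wristtip [-0.6 -0. ]
sidetip [-0.8  0.1]
wristvp [1.  0.2]
sidevp [-0.8 -0.7]
sc_sp [-1.  -1.5]
si_sp [-0.  -0.8]
[ 0.5913 -0.0111  0.0021  0.5069  0.1782  0.4243  0.0099 -0.4136 -0.0324
 -0.0424]
jug local [-0.16691792  0.0213544 ] 0.16827835070636202 goal th -0.12724235215125865
pivot [ 0.59125289 -0.01112973  0.00214345] outlet [ 0.4428074  -0.09397861  0.172     ] valve [[0.59084563 0.17886984 0.12      ]] tip [0.48057604 0.19848147 0.12      ]
```

Call:
play_rows(
  increments="0 -0.042 -0.008 0;0 -0.042 -0.008 0;0 -0.042 -0.007 0;0 -0.042 -0.007 0;0.03 0 0 0;0.04 0 0 0;0.04 0 0 0;0.03 0 0 0;0 0 0 0;0 0 0 0",
  hand=1,
)

```text
clock: 2.0
position: [0.493, -0.1277, 0.2543]
ee_rot: [0.003, 0.718, -0.003, 0.696]
ft_force: [-0.1, -0.5, 0.3]
grip_width: -0.001
```

```bash
cat > look.py <<'E'
import sys
from workcell import get_obs,camera
from h import *
k=sys.argv[1]
o=get_obs();print(o["clock"],o["position"].round(4),o["ee_rot"].round(4),o["ft_force"].round(1))
d={"obs":o}
for n in sys.argv[2:]:
    d[n]=camera(n);im=d[n]["img"]
    if n=="scene":im=cv2.resize(im[140:260,220:390],None,fx=4.5,fy=4.5,interpolation=2)
    if n=="side":im=cv2.resize(im[130:255,240:410],None,fx=4.5,fy=4.5,interpolation=2)
    cv2.imwrite(f"pics/{n}{k}.png",im)
pickle.dump(d,open(f"d{k}.pkl","wb"))
E
python3 look.py 3 wrist side
```

```text
2.0 [ 0.493  -0.1277  0.2543] [ 0.0029  0.7184 -0.0025  0.6956] [-0.1 -0.5  0.3]
```

View pics/wrist3.png

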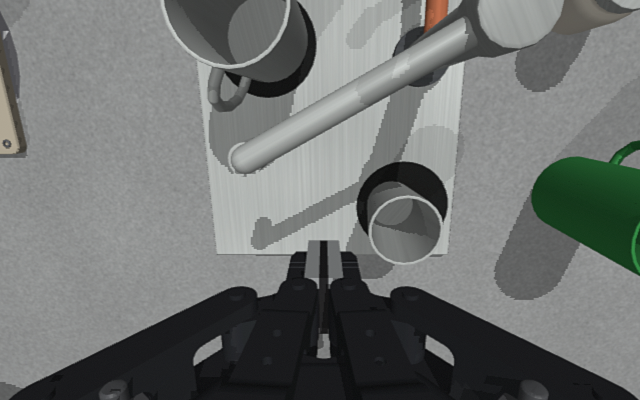

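View pics/side3.png

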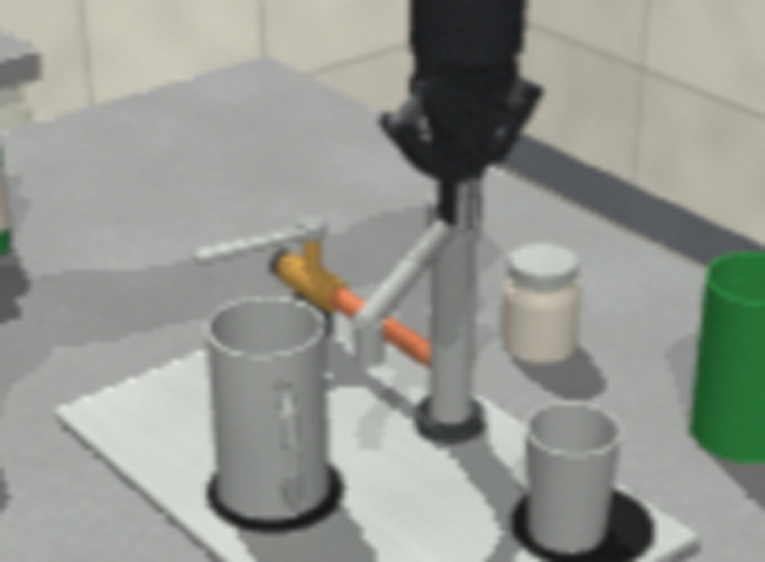

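Call:
play_rows(
  increments="0.03 0 0 0;0.028 0 0 0;0 0 0 0;0 0.01 -0.001 0;0 0.01 -0.002 0;0 0.01 -0.002 0;0 0 0 0",
)

```text
clock: 2.8
position: [0.4935, -0.0948, 0.208]
ee_rot: [0.002, 0.712, -0.003, 0.702]
ft_force: [-0.8, -0.5, 1.4]
grip_width: -0.003
```

```bash
python3 look.py 4 wrist
```

```text
2.8 [ 0.4935 -0.0948  0.208 ] [ 0.0015  0.7119 -0.0026  0.7023] [-0.8 -0.5  1.4]
```

View pics/wrist4.png

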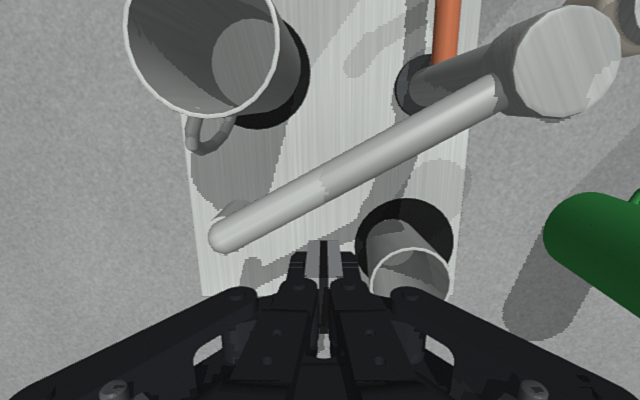

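Call:
play_rows(
  increments="0.014 0 0 0;0 0 0 0;0.002 0.01 -0.003 0;0 0.01 -0.003 0;0 0.01 -0.004 0;0 0.01 -0.004 0;0 0.01 -0.004 0;0 0 0 0",
)

```text
clock: 3.65
position: [0.4751, -0.0429, 0.1923]
ee_rot: [0.001, 0.711, -0.004, 0.704]
ft_force: [0.1, 0.4, 1.2]
grip_width: -0.004
```

```bash
python3 look.py 5 wrist
```

```text
3.65 [ 0.4751 -0.0429  0.1923] [ 0.0015  0.7106 -0.0044  0.7036] [0.1 0.4 1.2]
```

View pics/wrist5.png

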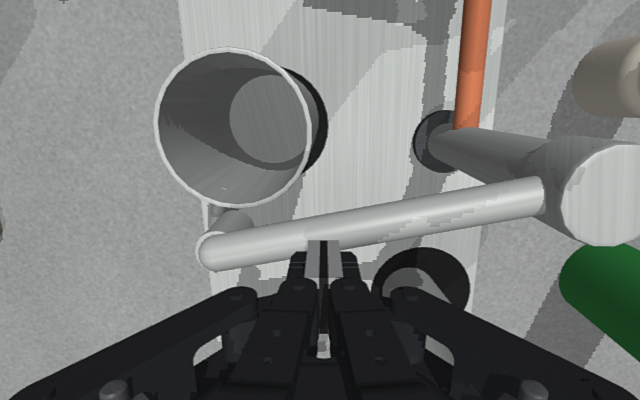

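Call:
play_rows(
  increments="0 0.01 -0.002 0;0 0.01 -0.002 0;0 0.006 0 0;0 0 0 0",
)

```text
clock: 4.1
position: [0.4708, -0.0152, 0.1919]
ee_rot: [0.002, 0.711, -0.005, 0.703]
ft_force: [-0.3, 0.1, -0.1]
grip_width: -0.005
```

```bash
python3 look.py 6 wrist scene side
```

```text
4.1 [ 0.4708 -0.0152  0.1919] [ 0.0018  0.7109 -0.0045  0.7033] [-0.3  0.1 -0.1]
```

View pics/wrist6.png

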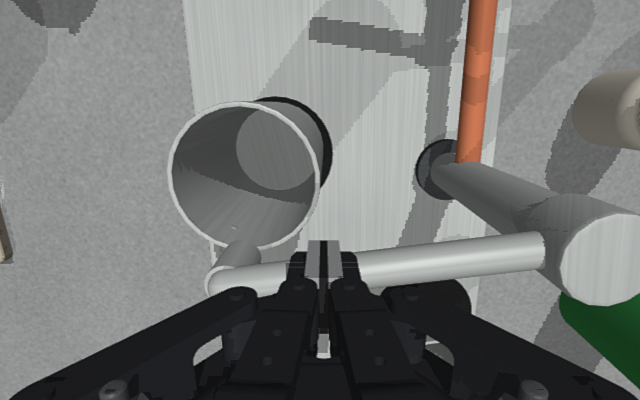

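View pics/side6.png

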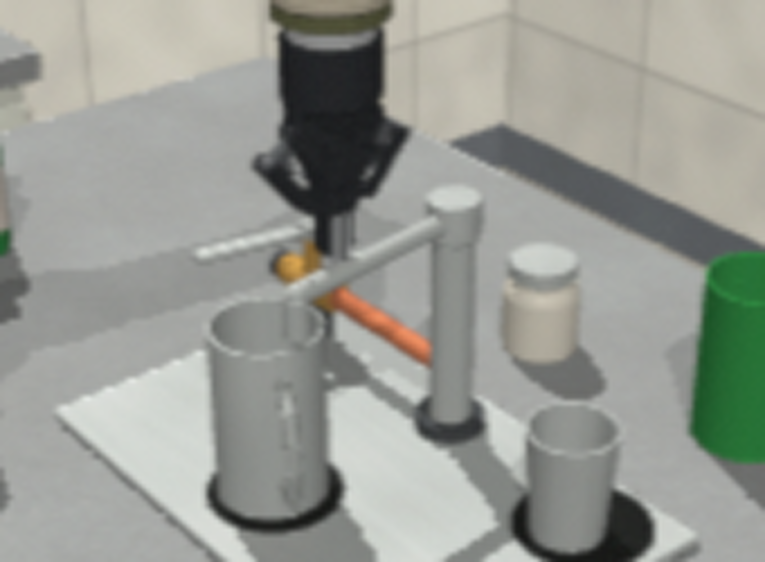

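Run:
```python
from h import *
for k in (3,5,6):
    d=pickle.load(open(f"d{k}.pkl","rb"));C=cams(d)
    o=d["obs"];R=Ro.from_quat(o["ee_rot"]).as_matrix()
    p=[.5913,-.0115,.0025]
    for n in C:
        t=np.array([o["position"]+R@[x,0,0] for x in(.008,0,-.03)])
        q=proj(C[n],t);
        if n=="side":q=(q-[240,130])*4.5
        if n=="scene":q=(q-[220,140])*4.5
        print(k,n,q.round(0).tolist())
d=pickle.load(open("d6.pkl","rb"));C=cams(d)
for th in (-.1,-.05,0,.05,.1,.15,.2):
    print(th,[ (proj(C[n],np.array([spout(p,th,r) for r in(.03,.17)]))).round(0).tolist() for n in("wrist",)],((proj(C["side"],np.array([spout(p,th,r) for r in(.03,.17)]))-[240,130])*4.5).round().tolist(),((proj(C["scene"],np.array([spout(p,th,r) for r in(.03,.17)]))-[220,140])*4.5).round().tolist())
```

```text
3 side [[455.0, 263.0], [455.0, 253.0], [457.0, 214.0]]
3 wrist [[324.0, 235.0], [324.0, 241.0], [324.0, 268.0]]
5 wrist [[324.0, 235.0], [324.0, 241.0], [324.0, 268.0]]
6 scene [[359.0, 145.0], [359.0, 140.0], [358.0, 119.0]]
6 side [[333.0, 289.0], [333.0, 280.0], [333.0, 244.0]]
6 wrist [[324.0, 235.0], [324.0, 241.0], [324.0, 268.0]]
-0.1 [[[519.0, 238.0], [218.0, 211.0]]] [[421.0, 226.0], [264.0, 275.0]] [[376.0, 232.0], [379.0, 77.0]]
-0.05 [[[518.0, 241.0], [218.0, 229.0]]] [[422.0, 227.0], [270.0, 279.0]] [[374.0, 232.0], [368.0, 77.0]]
0 [[[517.0, 244.0], [220.0, 245.0]]] [[423.0, 227.0], [276.0, 284.0]] [[372.0, 232.0], [358.0, 77.0]]
0.05 [[[517.0, 247.0], [222.0, 262.0]]] [[424.0, 228.0], [283.0, 288.0]] [[370.0, 232.0], [347.0, 78.0]]
0.1 [[[517.0, 250.0], [224.0, 278.0]]] [[425.0, 229.0], [291.0, 292.0]] [[368.0, 232.0], [336.0, 80.0]]
0.15 [[[517.0, 253.0], [228.0, 293.0]]] [[427.0, 229.0], [299.0, 296.0]] [[366.0, 233.0], [325.0, 82.0]]
0.2 [[[517.0, 256.0], [232.0, 308.0]]] [[428.0, 230.0], [308.0, 300.0]] [[364.0, 233.0], [315.0, 84.0]]
```

View pics/scene6.png

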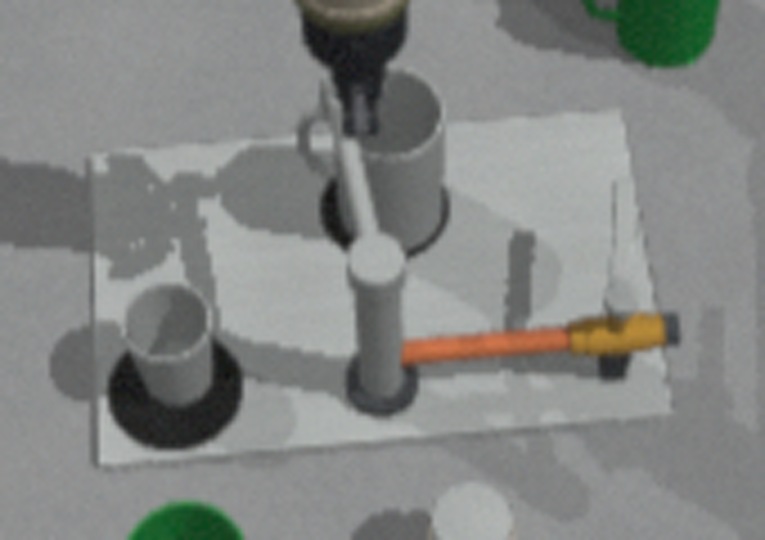

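Run:
```python
from h import *
d=pickle.load(open("d3.pkl","rb"));a=d["side"]["img"][135:205,310:370]
b=pickle.load(open("d6.pkl","rb"));c=b["side"]["img"][150:205,290:350]
w=b["wrist"]["img"][200:340,220:430]
f=lambda i,k:cv2.resize(i,None,fx=k,fy=k,interpolation=0)
A=f(a,6);B=f(c,6)
H=max(A.shape[0],B.shape[0]);Z=np.zeros((H,760,3),np.uint8);Z[:A.shape[0],:A.shape[1]]=A;Z[:B.shape[0],380:380+B.shape[1]]=B
cv2.imwrite("pics/z1.png",Z);cv2.imwrite("pics/z2.png",f(w,3))
```

```text
(no output)
```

View pics/z1.png

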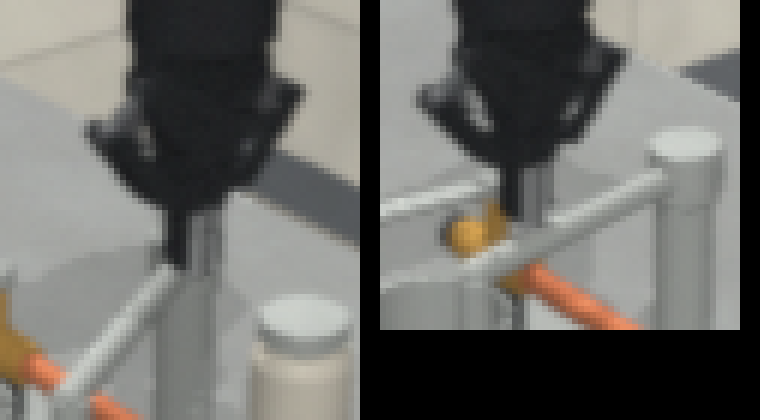

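View pics/z2.png

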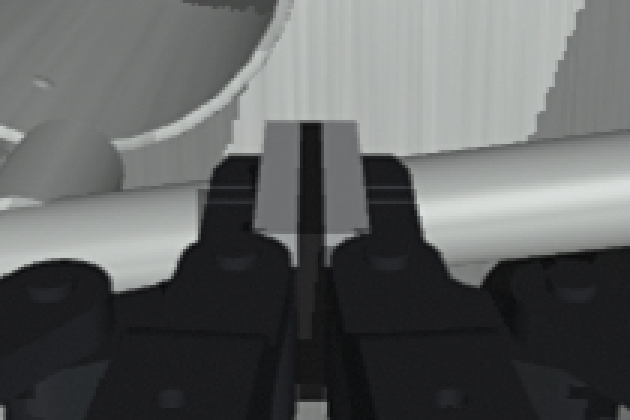

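Call:
play_rows(
  increments="-0.03 0 0 0;-0.03 -0.02 0.005 0;0 -0.04 0.01 0;0 -0.04 0.01 0;0 0 0 0;0 0 0 0",
)

```text
clock: 4.85
position: [0.4955, -0.121, 0.2531]
ee_rot: [0.002, 0.712, -0.005, 0.702]
ft_force: [-0.1, 0.6, -0.7]
grip_width: -0.001
```

```bash
python3 look.py 7 wrist scene side
python3 - <<'E'
from h import *
from workcell import manip
print(manip.finger_overhang)
d=pickle.load(open("d7.pkl","rb"));C=cams(d)
o=d["obs"];R=Ro.from_quat(o["ee_rot"]).as_matrix()
for n,k in(("side",(240,130)),("scene",(220,140)),("wrist",(0,0))):
    q=proj(C[n],np.array([o["position"]+R@[x,0,0] for x in(.008,0,-.01,-.02,-.03)]));m=1 if n=="wrist" else 4.5
    print(n,((q-k)*m).round().tolist())
E
```

```text
4.85 [ 0.4955 -0.121   0.2531] [ 0.002   0.7118 -0.0052  0.7024] [-0.1  0.6 -0.7]
0.008
side [[451.0, 260.0], [452.0, 250.0], [452.0, 237.0], [452.0, 224.0], [453.0, 211.0]]
scene [[218.0, 140.0], [217.0, 135.0], [216.0, 127.0], [214.0, 120.0], [213.0, 113.0]]
wrist [[324.0, 235.0], [324.0, 241.0], [324.0, 249.0], [324.0, 258.0], [324.0, 268.0]]
```

View pics/side7.png

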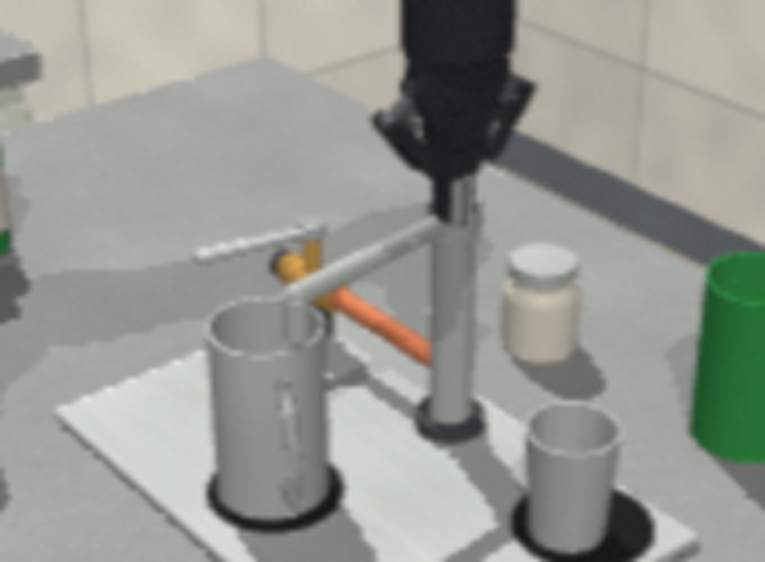

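View pics/scene7.png

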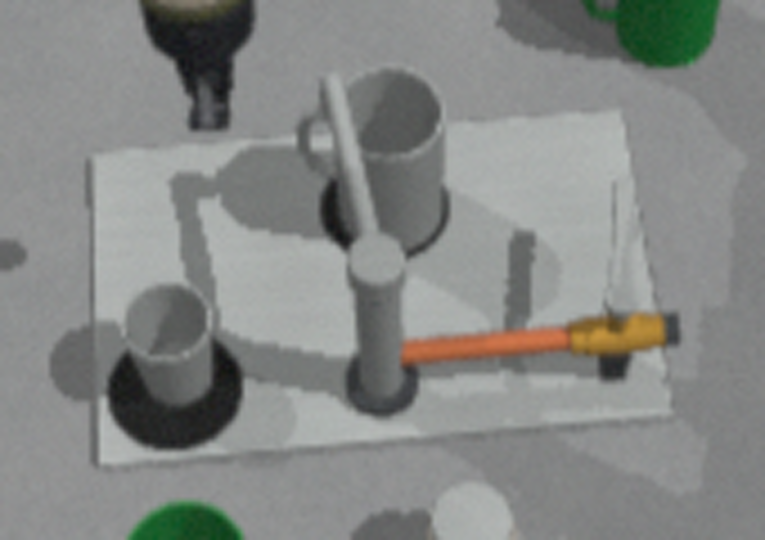

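View pics/wrist7.png

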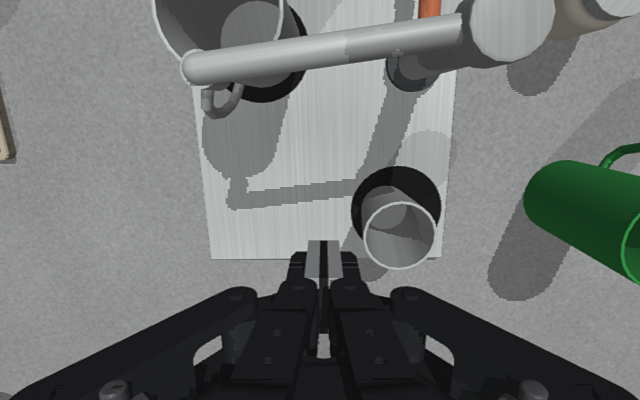

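Call:
play_rows(
  increments="0 0.015 -0.012 0;0 0.015 -0.012 0;0.03 0 0 0;0.03 0 0 0;0.02 0 0 0;0 0 0 0;0 0 0 0",
)

```text
clock: 5.7
position: [0.4695, -0.0815, 0.1722]
ee_rot: [-0.003, 0.711, -0.0, 0.703]
ft_force: [0.4, 0.1, 1.0]
grip_width: 0.002
```

```bash
python3 look.py 8 wrist scene side
```

```text
5.7 [ 0.4695 -0.0815  0.1722] [-0.0026  0.711  -0.      0.7032] [0.4 0.1 1. ]
```

View pics/side8.png

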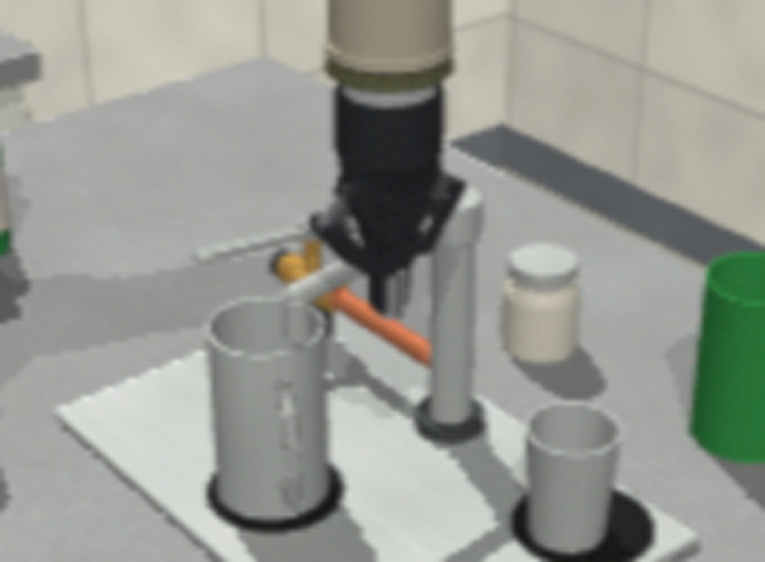

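View pics/wrist8.png

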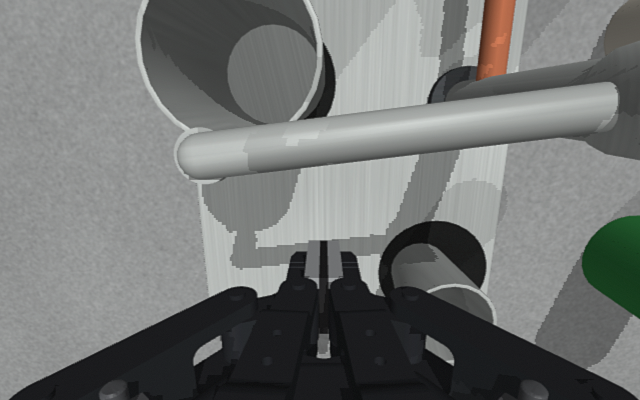

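Call:
play_rows(
  increments="0 0.012 0 0;0 0.012 0 0;0 0.01 0 0;0 0.01 0 0;0 0.006 0 0;0 0 0 0;0 0 0 0",
)

```text
clock: 6.55
position: [0.4704, -0.0275, 0.1747]
ee_rot: [-0.003, 0.71, -0.001, 0.705]
ft_force: [-2.0, -3.5, 1.1]
grip_width: 0.002
```

```bash
python3 look.py 9 wrist scene side
```

```text
6.55 [ 0.4704 -0.0275  0.1747] [-3.000e-03  7.097e-01 -7.000e-04  7.045e-01] [-2.  -3.5  1.1]
```

View pics/wrist9.png

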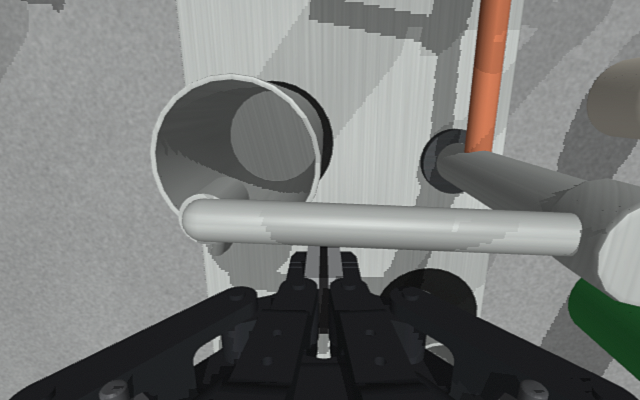

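View pics/scene9.png

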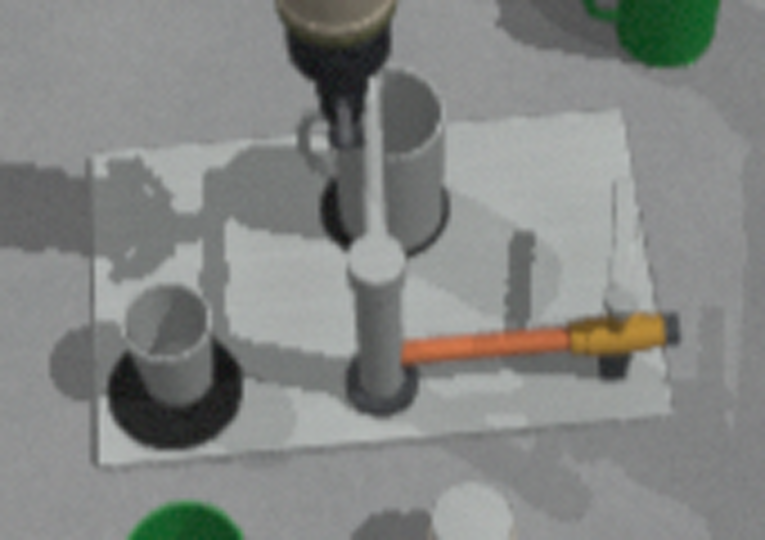

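```bash
cat > est.py <<'E'
from h import *
K=-.042
def projd(c,X):
    R,t,f,cx,cy=c;a=np.atleast_2d(X)@R.T+t;a=a[:,:2]/a[:,2:];a=a*(1+K*(a**2).sum(1,keepdims=True));return a*f+[cx,cy]
def est(k,axis,rimLRT,piv=(.5913,-.0112)):
    d=pickle.load(open(f"d{k}.pkl","rb"));c=cams(d)["wrist"]
    def r(q):
        p=[piv[0]+q[3],piv[1]+q[4],.0025];e=[]
        A=np.array([spout(p,q[0],s) for s in np.linspace(-.02,.2,60)]);P=projd(c,A)
        for u,v in axis:e.append(np.interp(u,P[:,0],P[:,1])-v)
        z=projd(c,circ([q[1],q[2],.16],.045))
        L,Rr,T=rimLRT
        e+=[z[:,0].min()-L,z[:,0].max()-Rr,z[:,1].min()-T]
        return np.array(e+[q[3]/.0007,q[4]/.0007])
    s=least_squares(r,[0,.424,.01,0,0]);q=s.x
    p=np.array([piv[0]+q[3],piv[1]+q[4]]);o=spout([*p,.0025],q[0],.17,.172)
    j=q[1:3]-p
    print("theta",q[0].round(3),"jug",q[1:3].round(4),"piv",p.round(4),"outlet",o.round(4),"goal",(np.arctan2(-j[1],-j[0])+.0025).round(3),"r",np.hypot(*j).round(4),"res",s.fun.round(1))
E
python3 -c "
from est import *
est(9,[(230,222.5),(560,233)],(150.5,321,74))"
```

```text
theta -0.009 jug [0.4233 0.0092] piv [ 0.5913 -0.0112] outlet [ 0.4213 -0.0101  0.172 ] goal -0.119 r 0.1692 res [ 5.2 -5.2  0.2 -0.2 -0.  -0.   0. ]
```

```bash
sed -i 's/np.linspace(-.02,.2,60)/np.linspace(.2,-.02,60)/' est.py; python3 -c "
from est import *
est(9,[(230,222.5),(560,233)],(150.5,321,74))"
```

```text
theta -0.029 jug [0.4233 0.0092] piv [ 0.5913 -0.0115] outlet [ 0.4214 -0.0069  0.172 ] goal -0.12 r 0.1692 res [ 0.  -0.3  0.2 -0.2 -0.  -0.  -0.4]
```

Call:
play_rows(
  increments="0 0.005 0 0;0 0.004 0 0;0 0 0 0;0 0 0 0",
)

```text
clock: 7.1
position: [0.4705, -0.0191, 0.1747]
ee_rot: [-0.002, 0.71, -0.002, 0.705]
ft_force: [-0.5, -2.1, 0.4]
grip_width: -0.001
```

```bash
python3 look.py 10 wrist scene side
```

```text
7.1 [ 0.4705 -0.0191  0.1747] [-0.0023  0.7096 -0.0016  0.7046] [-0.5 -2.1  0.4]
```

View pics/wrist10.png

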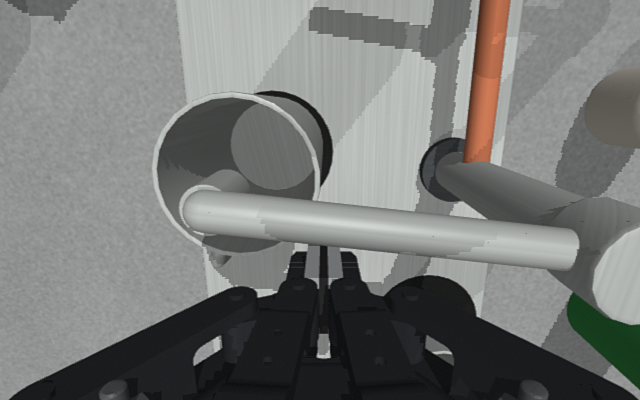

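```bash
python3 -c "
from est import *
est(10,[(230,213.5),(560,248.5)],(152.5,321,92))
im=cv2.imread('pics/wrist10.png')[80:290,140:600];cv2.imwrite('pics/z3.png',cv2.resize(im,None,fx=1.7,fy=1.7))
import pickle
d=pickle.load(open('d10.pkl','rb'));a=d['side']['img'][185:215,280:320];b=d['scene']['img'][145:180,285:325]
cv2.imwrite('pics/z4.png',np.hstack([cv2.resize(a,(390,300),interpolation=2),cv2.resize(b,(390,300),interpolation=2)]))
"
```

```text
theta -0.109 jug [0.4235 0.0092] piv [ 0.5912 -0.0118] outlet [0.4222 0.0063 0.172 ] goal -0.122 r 0.169 res [ 0.1 -0.6  0.2 -0.2 -0.  -0.1 -0.8]
```

View pics/z3.png

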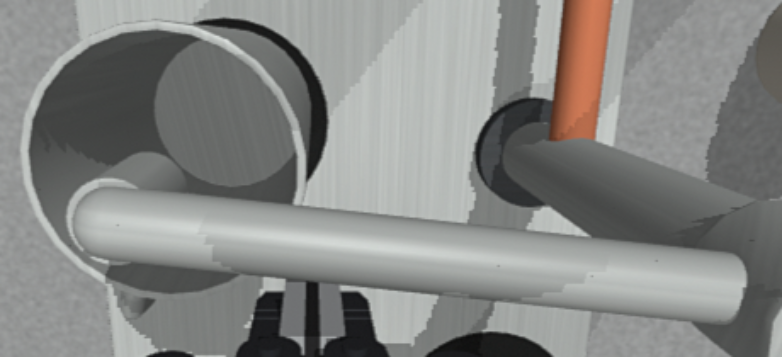

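View pics/z4.png

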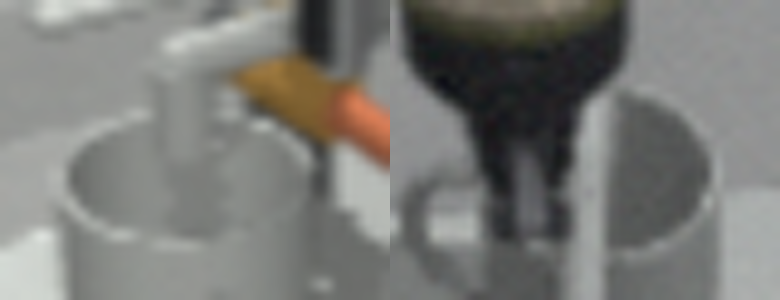

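Call:
play_rows(
  increments="0 0.002 0 0;0 0 0 0;0 -0.02 0 0;0 -0.03 0 0;-0.03 -0.02 0 0;-0.04 0 0 0;-0.04 0 0 0;0 0.03 0 0;0 0.04 0 0;0 0.04 0 0;0 0 0 0;0 0 0 0",
)

```text
clock: 8.45
position: [0.4721, 0.0284, 0.29]
ee_rot: [-0.001, 0.708, 0.001, 0.706]
ft_force: [-0.6, -0.4, 0.9]
grip_width: 0.002
```

```bash
python3 look.py 11 wrist scene side
```

```text
8.45 [0.4721 0.0284 0.29  ] [-7.000e-04  7.082e-01  1.500e-03  7.060e-01] [-0.6 -0.4  0.9]
```

View pics/wrist11.png

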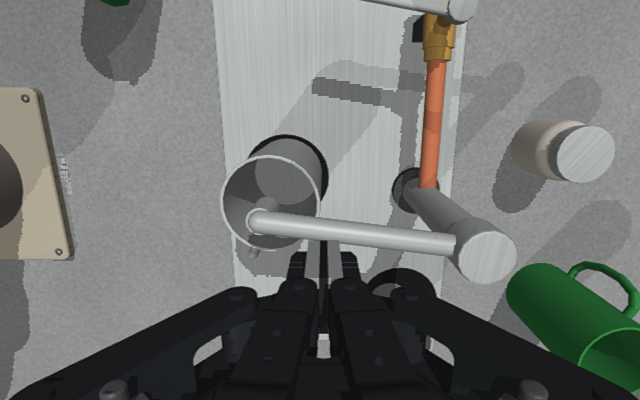

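View pics/side11.png

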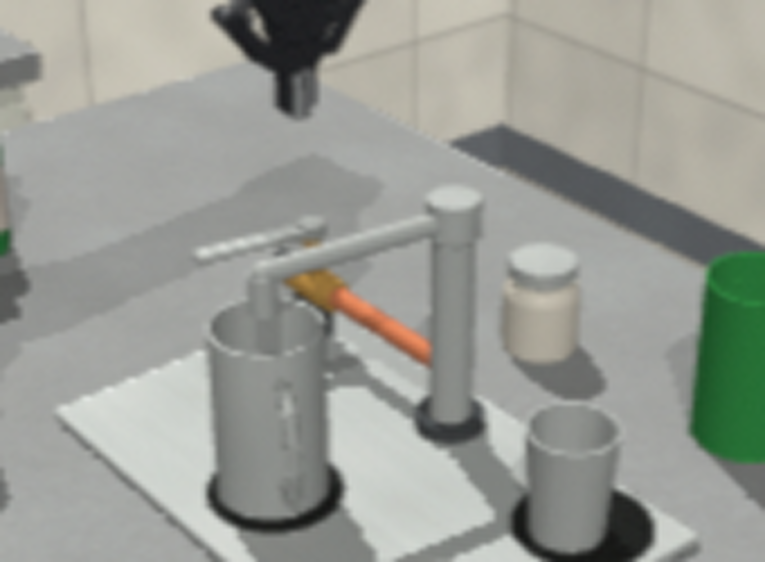

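View pics/scene11.png

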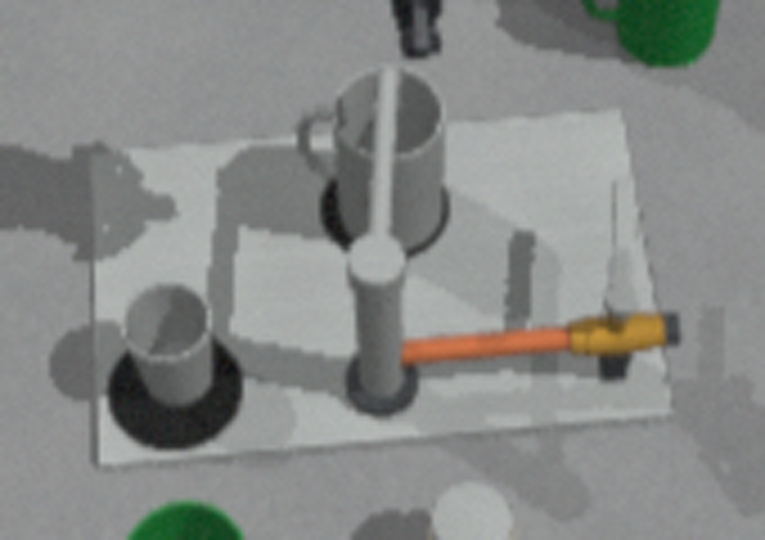

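```bash
python3 -c "
from est import *
im=cv2.imread('pics/wrist11.png')[145:290,210:480];cv2.imwrite('pics/z5.png',cv2.resize(im,None,fx=2.9,fy=2.9,interpolation=0))
"
```

```text
(no output)
```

View pics/z5.png

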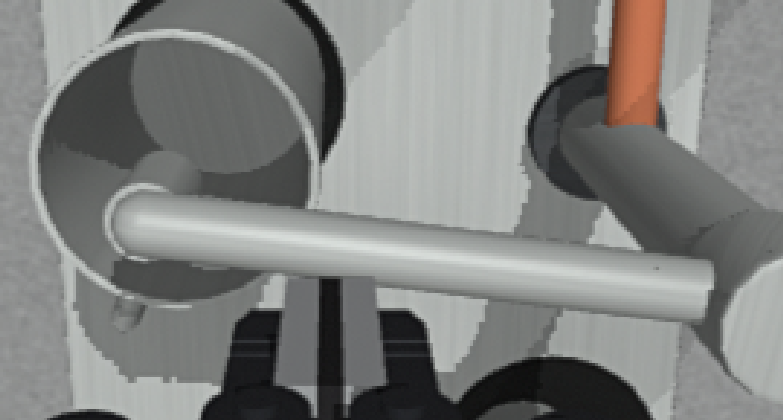

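```bash
python3 -c "
from est import *
est(11,[(279,224.5),(448,244.8)],(220.5,320.7,155.3))
"
```

```text
theta -0.12 jug [0.424  0.0085] piv [ 0.5913 -0.0115] outlet [0.4224 0.0085 0.172 ] goal -0.117 r 0.1684 res [ 0.1 -0.6 -0.2  0.2  0.  -0.1 -0.5]
```

Call:
play_rows(
  increments="0 0.04 0.01 0;0 0.04 0.01 0;0 0.033 0.01 0;0.02 0 0 0;0.04 0 0 0;0.04 0 0 0;0.04 0 0 0;0.02 0 0 0;0 0 0 0;0 0 0 0",
)

```text
clock: 9.6
position: [0.5065, 0.1341, 0.1247]
ee_rot: [0.007, 0.708, -0.006, 0.707]
ft_force: [-0.6, 0.2, 0.1]
grip_width: 0.002
```

```bash
python3 look.py 12 wrist side
```

```text
9.6 [0.5065 0.1341 0.1247] [ 0.0066  0.7075 -0.0059  0.7067] [-0.6  0.2  0.1]
```

View pics/wrist12.png

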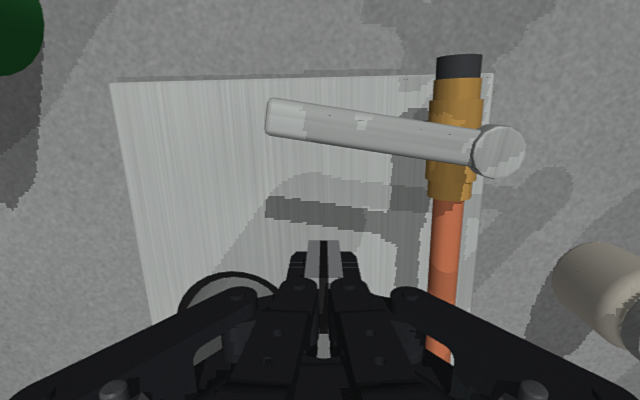

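View pics/side12.png

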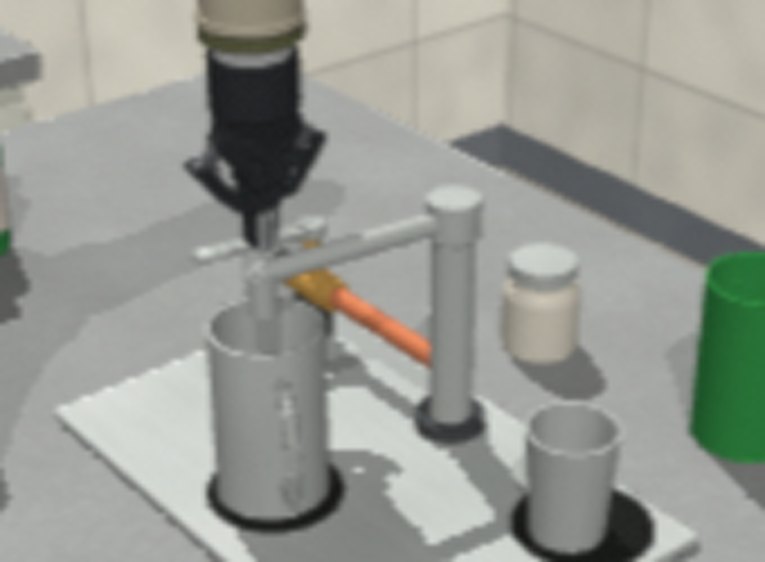

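Call:
play_rows(
  increments="0.02 0 0 0;0.018 0 0 0;0 0.015 -0.002 0;0 0.015 -0.002 0;0 0.012 0 0;0 0.012 0 0;0 0.012 0.002 0;0 0 0 0",
)

```text
clock: 10.5
position: [0.5136, 0.2013, 0.0961]
ee_rot: [0.009, 0.702, -0.007, 0.712]
ft_force: [-1.4, -0.5, 0.2]
grip_width: 0.006
```

```bash
python3 look.py 13 wrist side
```

```text
10.5 [0.5136 0.2013 0.0961] [ 0.0091  0.7018 -0.0074  0.7123] [-1.4 -0.5  0.2]
```

View pics/wrist13.png

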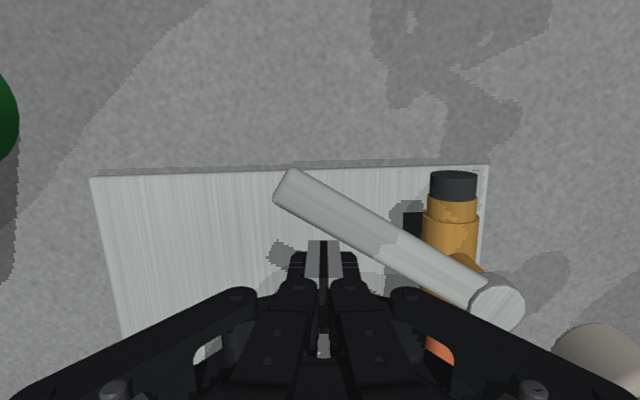

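View pics/side13.png

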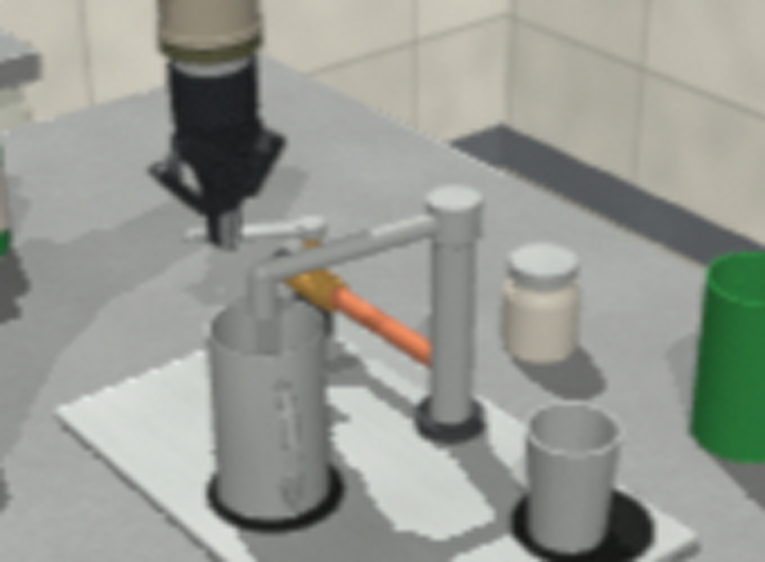

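Call:
play_rows(
  increments="0 -0.008 -0.006 0;0.014 0 0 0;0.006 0 0 0;0 0 0 0",
)

```text
clock: 11.0
position: [0.5074, 0.1912, 0.0746]
ee_rot: [0.01, 0.701, -0.008, 0.713]
ft_force: [-0.4, -0.2, -0.2]
grip_width: -0.001
```

Call:
play_rows(
  increments="0 0.012 0.001 0;0 0.012 0.002 0;0 0.012 0.002 0;0 0.01 0.006 0;0 0.01 0.008 0;0 0 0 0",
)

```text
clock: 11.6
position: [0.5289, 0.2508, 0.0743]
ee_rot: [0.01, 0.702, -0.009, 0.712]
ft_force: [0.2, -0.3, 0.4]
grip_width: -0.001
```

```bash
python3 look.py 14 wrist
```

```text
11.6 [0.5289 0.2508 0.0743] [ 0.0096  0.7022 -0.0088  0.7119] [ 0.2 -0.3  0.4]
```

View pics/wrist14.png

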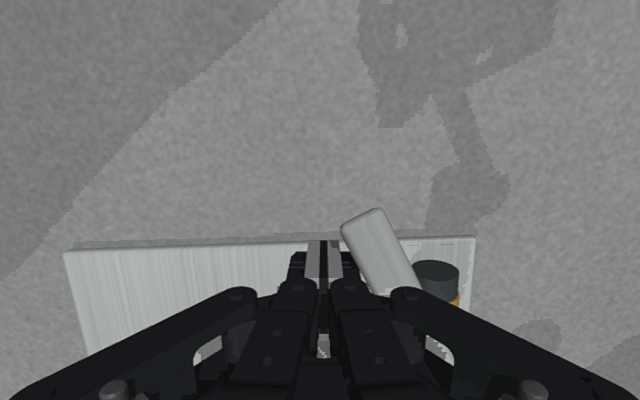

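Call:
play_rows(
  increments="0 0.006 0.01 0;0 0.006 0.01 0;0 0.002 0.01 0;0 0 0.006 0;0 0 0 0",
)

```text
clock: 12.15
position: [0.5638, 0.2657, 0.0744]
ee_rot: [0.009, 0.703, -0.007, 0.711]
ft_force: [0.4, 0.4, 0.6]
grip_width: 0.004
```

```bash
python3 look.py 15 wrist side scene
```

```text
12.15 [0.5638 0.2657 0.0744] [ 0.0091  0.7035 -0.0074  0.7106] [0.4 0.4 0.6]
```

View pics/wrist15.png

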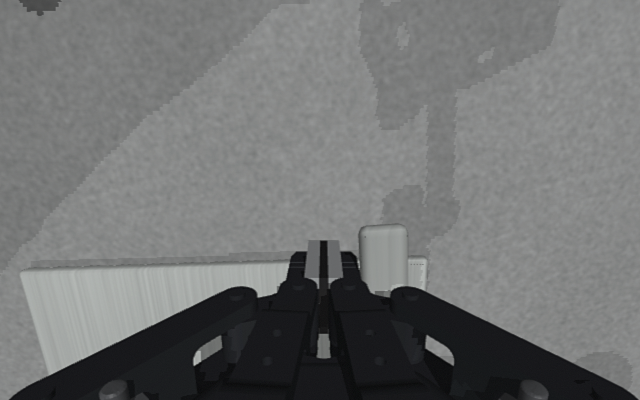

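View pics/scene15.png

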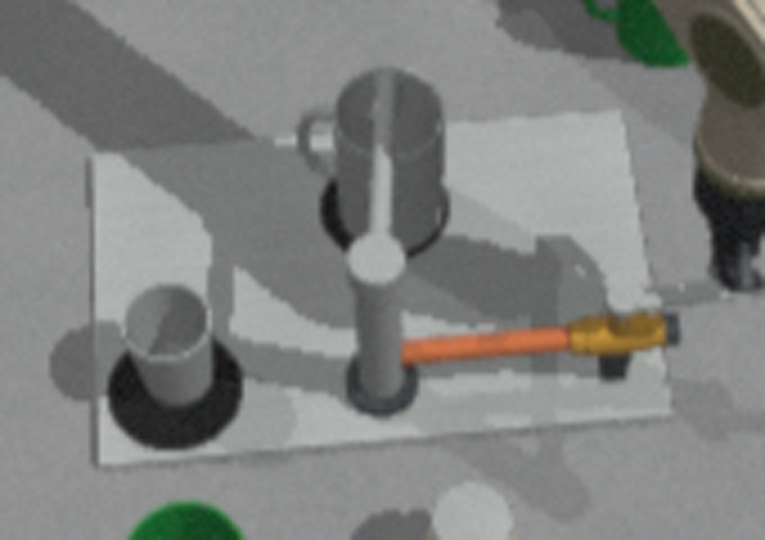

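Call:
play_rows(
  increments="0 0 0.005 0;0 0 0.005 0",
)

```text
clock: 12.5
position: [0.5683, 0.2654, 0.0742]
ee_rot: [0.008, 0.707, -0.008, 0.707]
ft_force: [-35.6, -5.3, 19.8]
grip_width: -0.005
```

Call:
play_rows(
  increments="0 0 -0.01 0;0 0 -0.03 0;0 0 -0.02 0;-0.04 0 0 0;-0.04 0 0 0;-0.04 0 0 0;-0.04 0 0 0;-0.04 0 0 0;0 0 0 0;0 0 0 0",
)

```text
clock: 13.5
position: [0.5067, 0.2638, 0.2831]
ee_rot: [0.008, 0.705, -0.009, 0.709]
ft_force: [-0.0, 0.1, -1.2]
grip_width: 0.001
```

```bash
python3 look.py 16 wrist side scene
```

```text
13.5 [0.5067 0.2638 0.2831] [ 0.0081  0.705  -0.0089  0.7091] [-0.   0.1 -1.2]
```

View pics/wrist16.png

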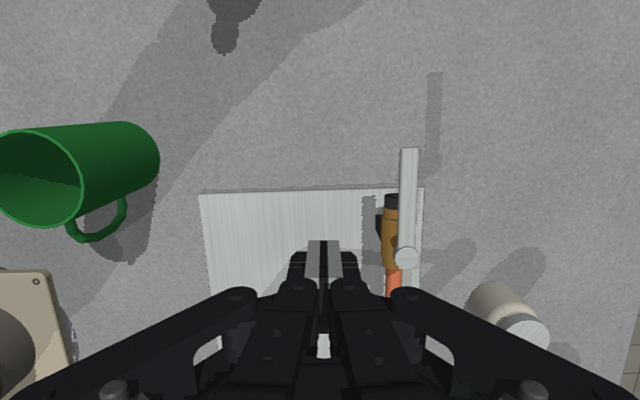

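View pics/scene16.png

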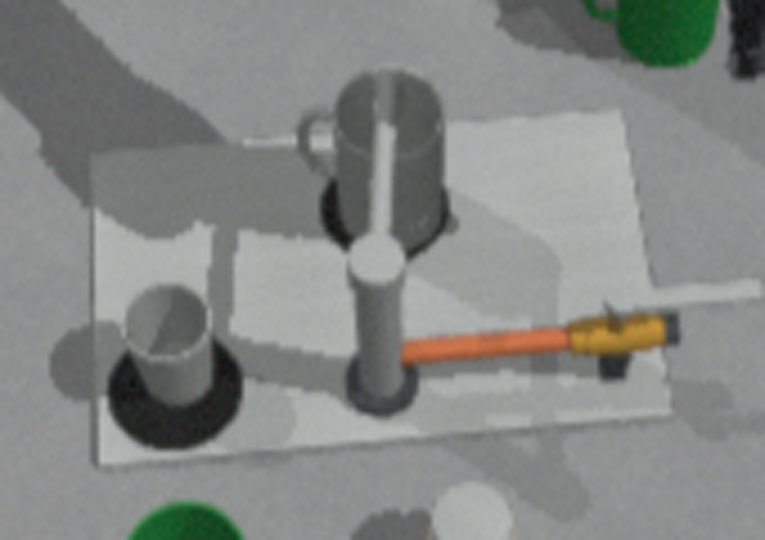

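View pics/side16.png

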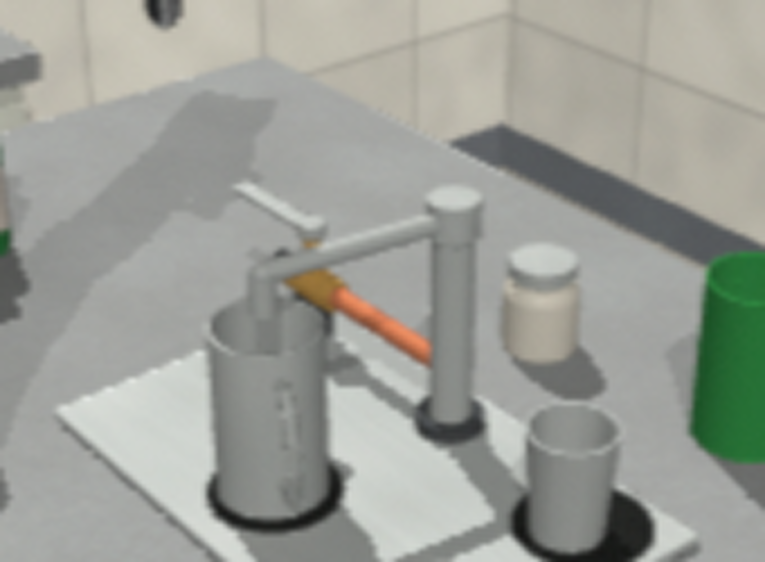

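```bash
python3 -c "
from est import *
d=pickle.load(open('d16.pkl','rb'));C=cams(d);p=[.5913,-.0115,.0025]
for v in(1.4,1.5,1.57):print(v,projd(C['wrist'],np.array([lever(p,v,0,.124),lever(p,v,.112,.124)])).round(1).tolist(),((proj(C['scene'],np.array([lever(p,v,.03,.124),lever(p,v,.112,.124)]))-[220,140])*4.5).round().tolist())
"
python3 -c "
from workcell import workorder;print(workorder.hand_in())"
```

```text
1.4 [[406.9, 256.6], [391.4, 149.2]] [[657.0, 288.0], [756.0, 265.0]]
1.5 [[406.9, 256.6], [403.2, 147.5]] [[658.0, 292.0], [760.0, 277.0]]
1.57 [[406.9, 256.6], [411.5, 147.0]] [[658.0, 294.0], [762.0, 285.0]]
the job is handed in; nothing more can be done
None
```

The spout now stands over the middle of the steel jug's mouth, and the valve lever is fully open against its stop. I did them in that order and handed the job in at about 13.6 s with the gripper clear of everything.

- **Slip on the first push:** The spout turned part of the way, then the fingertips slid over the top of the tube. In the pictures the closed fingertips end about 20 mm behind the TCP, although the stated overhang puts them 8 mm ahead of it. I went back in lower and finished the push.
- **Spout:** The last wrist picture before the lever push put the spout at -0.120 rad, against -0.117 rad for the jug centre. That puts the outlet within about 2 mm of the mouth centre. The side view suggested up to 2 mm more, which is within calibration. In the scene and side pictures after the lever push, the spout looked unmoved.
- **Valve:** I pushed the lever to its stop, where the wrist force reached about 36 N in x (about 41 N in total), at the fingertips. After retreating, the lever tip was seen at pixel (409, 148); 1.57 rad predicts (411, 147), so it reads about 1.55 to 1.57 rad.
- **Everything else:** In the final pictures the jug, beaker and jar, and the green lookalikes in view, stand where they were. The syrup bottle and carton were not checked in the last crops, but the arm never went near them.

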